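# Third hand for the cross bar of a metronome case

### The job

The case of a metronome lies face down in its wooden nest with the open back up. Lay the long steel cross bar across the two ledges inside the case, then slide it home against the two upright shoulders, its end slots over the screw holes, and press it squarely against both shoulders with a steady push of about 10 newtons so that I can drive the screws: your program finishes while you are still pressing, do not let go. The case is brittle plastic, so do not drop or ram the bar, and leave the other things on the desk where they are.

Things in the scene. Friction and masses are not known exactly. Their poses are not given: they have to be found in the camera images.
- bar: long flat steel cross bar, 120 mm long, 20 mm wide, 10 mm thick, 0.13 to 0.23 kg, loose, lying flat on the desk at the start; the same either way round. Near each end a slot (16 mm long, 5 mm wide, along the bar, its centre 46 mm from the bar's middle) goes right through; the middle 76 mm is solid. Origin: centre of its underside; y runs along its length, x across its width, z up.
- case: tapering metronome case of mottled brown plastic, 210 mm long, 132 mm wide at its base, 76 mm at its top end, open side up in an oak nest board (250 x 180 x 18 mm) fixed to the desk. Origin: centre of the board's underside; x along the case from wide base to narrow top end, y left, z up. Wall rim 72 mm above the desk; the brass movement inside is nowhere above 46 mm.
- shoulders: the two shoulders taken together (shoulder_left and shoulder_right, which are parts of it); origin at the case's origin, same axes as the case.
- shoulder_left: upright plastic stop, one piece with the case, at the far (+x of the case) end of the left ledge: 20 mm wide (y), 10 mm thick (x), 14 mm high above the ledge. Its flat face looks to the case's -x and lies 25 mm to the -x side of the case's origin. It spans case y 36 to 56 mm. Between the two shoulders 72 mm are open. Its body origin coincides with the case's origin, same axes.
- shoulder_right: the same on the right ledge, case y -56 to -36 mm, its face in line with the left one. Body origin at the case's origin.
- ledge_left: flat-topped plastic ledge along the inside of the left wall, top 78 mm above the desk (6 mm above the rim), 20 mm wide (case y 36 to 56 mm); the free top runs 38 mm from case x -63 mm to the shoulder's face at -25 mm. A screw hole 10 mm in front of the shoulder's face, in the middle of its width. Body origin at the case's origin.
- ledge_right: the same along the right wall, case y -56 to -36 mm. Body origin at the case's origin.
- seat (a point): where the centre of the bar's underside lies when the bar is home: level with the ledge tops, midway between the ledges, 10 mm in front of the shoulders' faces. Axes as the case: x points from here towards the shoulders (the way to push), y along the bar when it is home, z up. The shoulders give less than 1 mm. Push level: a push that also bears down is partly lost to friction on the ledges.
- strap: short steel strap, 72 x 20 x 8 mm, with a slot at each end like the long bar, but too short to reach both ledges; loose, not needed, stays where it is. Origin: centre of its underside, y along its length.
- ratchet: brass ratchet wheel 46 mm in diameter, 5 mm thick with a hub 12 mm high, lying flat, loose; stays. Origin: centre of its underside.
- weight: nickel sliding weight, a tapering block 36 x 32 x 13 mm, loose; stays. Origin: underside, 10 mm from its wide end.
- panel: walnut front panel, tapering, 200 x 116 x 8 mm (with its knob 14 mm high), lying flat at the back of the desk, loose; stays. Origin: centre of its underside.
- dish: small brass dish with screws, 72 mm wide, 20 mm high, loose, on the left; stays. Origin: centre of its underside.
- driver: screwdriver, 170 mm long, lying on the desk on the left; stays. Origin near its middle.
- oiler: small amber oil bottle, 34 mm in diameter, 70 mm high, standing on the left, loose; stays. Origin: centre of its underside.

How it is judged (in metres and radians):
On the way:
1. the long bar lies level across both ledges, resting on each (z of bar in the frame of seat between -0.002 and 0.002 m and angle between bar's own z axis and vertical below 0.035 rad and x of bar in the frame of seat between -0.026 and 0.003 m and y of bar in the frame of seat between -0.012 and 0.012 m and contact force between bar and ledge_left above 0.2 N and contact force between bar and ledge_right above 0.2 N), for 0.2 s.
At the end, for the whole second after the job is handed in: Through the last second the bar lies level on the ledges (2 mm, 2 deg), home at the shoulders (3 mm, 1.7 deg), slots over the holes (6 mm along the bar), still pressed by the robot against the shoulders with 4 to 16 N in all and at least 1 N on each (z of bar in the frame of seat between -0.002 and 0.002 m and angle between bar's own z axis and vertical below 0.035 rad and x of bar in the frame of seat between -0.003 and 0.003 m and y of bar in the frame of seat between -0.006 and 0.006 m and angle between the y axis of bar and the y axis of seat, either way round below 0.03 rad and contact force between bar and shoulders between 4 and 16 N and contact force between bar and shoulder_left above 1 N and contact force between bar and shoulder_right above 1 N); the arm keeps its last pose, push and grip.
It fails at once if the bar was dropped on, or rammed into, the brittle case (over 40 N) (contact force between bar and case above 40 N).
It fails at once if another thing on the desk was disturbed (moved over 30 mm) (distance of any of strap, ratchet, weight, panel, dish, driver, oiler from where it was at the start of the episode above 0.03 m).
It also fails if it takes over 64 s, if anything falls off the work surface, if the arm or the gripper's body presses on something with over 40 N, if the wrist force passes 120 N, or if a joint passes its speed limit or range.

### The arm

A 6-joint arm with a two-finger parallel gripper is mounted at the origin on the work surface. World frame = base frame: x ahead of the robot, y to its left, z up, the work surface at z = 0. Lengths are in mm, angles in degrees, forces in N, time in s.
With the tool pointing down it reaches from about 300 to 850 mm from the base axis. Payload 4.2 kg.
Tool frame: the origin (TCP) lies at the very end of the fingers, on their centre line; the grasp point (between the pads) lies 19 mm behind it (pinch_z is the distance from the TCP to the grasp point, in mm); y points along the fingers, x is the direction in which the jaws open and shut, and the axes are right-handed (so a half turn about y gives the same grasp; the last joint's range is limited). The gripper opens to 91 mm and grips with 3 to 60 N. Pads are 32 mm wide; open, the fingers measure 118 mm over their backs; the gripper's body (76 mm by 178 mm) begins 60 mm behind the grasp point.
Start: joints at [71.62, 18.312, 89.639, -0, 72.044, -1.146], TCP at [170.366, 549.198, 213.976] pointing down, gripper open.
Joint ranges: [-177.97, 177.97], [-48.28, 115.42], [12.27, 149.76], [-77.06, 257.06], [2.81, 150.46], [-146.56, 146.56]. Speed limits (degrees/s): [147.25, 147.25, 180, 180, 180, 180].

### API

Orientations are given as a 3x3 rotation matrix whose columns are the frame's x, y, z axes.
In Python, from plant import * gives the robot as it stands.
- The arm moves only by the shell command python3 -m handwheel 'ROWS' [OPENING] [FORCE]. ROWS is JSON, a list of rows, each a list of 4 numbers: the shift along the world's x, y, z in mm, then the turn about the world's z in rad. A call has 1 to 10 rows; each row shifts and turns the pose as measured when the row begins; what a row does not reach is not made up. A row lasts 1/8 s, in which the tool goes at most 62.5 mm and 10.7 degrees, less where a joint would pass 70% of its speed; a pose out of reach is approached as far as the arm can. A call with a gripper value outside its range is refused whole. OPENING is the opening, from -1 (shut) to 1 (fully open), so that 0 is half open, set as the call begins (- or left out, the last holds). The fingers move at their own pace and stop on an object; FORCE is the grip in N (left out, the last holds). Time passes only in rows, so rows that do not move let the fingers close. It gives the time, the measured TCP pose, the force and the opening at its end, in the units of the state.
- get_obs(): the state, without advancing time (a new reading comes with each control period).
- capture(name): name is "scene" or "top" or "wrist"; returns (picture, depth): 480x640x3 uint8, red, green, blue; 480x640 float32, mm along the optical axis (not along the pixel's ray), 0 where there is no reading.
- camera_params(name): a dict with "K" (3x3 intrinsics, pixels), "rvec" (rotation vector, rad) and "tvec" (3), from world to camera coordinates, as OpenCV has them; the wrist camera has in their place "T_tool_cam" (4x4, takes a point from camera to tool coordinates, whose origin is the TCP and whose axes are the tool frame's). Camera axes: x right, y down, z forward; pixel columns grow to the right and rows downward; lengths in mm; the calibration is good to about 2 mm. A picture is of the moment at which its call begins: read the wrist's pose just before it. camera_params takes no time and is no camera call.
- hand_in(): hands the job in, once; it reports no verdict.
The state is a dict: "clock": time; "q": joint angles; "qd": joint speeds; "joint_efforts": joint torques, N m; "tcp_pos": TCP position; "tcp_rot": TCP orientation; "force": force on the tool from outside, world axes, zero at the start; "torque": the same for the moment, N m; "grip_width": finger opening in mm.
Only numpy, scipy, OpenCV 4.12 (cv2) and the standard library are available. Lean on these libraries where they do the work, as an engineer would, in place of code of your own. Each camera call takes 0.05 s, during which the arm holds its last target. There are 200 camera calls.

## Working session

There is one attempt and no reset: what is moved stays moved. The work goes in short steps, Python scripts to look and compute and a shell command to move; the robot and the scene stay as the last step left them, time stands still between calls to the robot, and variables do not carry over. Pictures are saved under pics/ and viewed, about 8 in all and at most 12, crops included, and the job is handed in when it is done.

```bash
ls; mkdir -p pics; cat > h.py <<'E'
from plant import *
import numpy as np, cv2
def ray_plane(name,uv,z):
    p=camera_params(name);K=np.array(p["K"]);R=cv2.Rodrigues(np.array(p["rvec"],float))[0];t=np.array(p["tvec"],float).ravel()
    uv=np.atleast_2d(np.array(uv,float));d=(np.linalg.inv(K)@np.c_[uv,np.ones(len(uv))].T).T@R
    c=-R.T@t
    return c+d*((z-c[2])/d[:,2])[:,None]
def cloud(name,depth):
    p=camera_params(name);K=np.array(p["K"]);R=cv2.Rodrigues(np.array(p["rvec"],float))[0];t=np.array(p["tvec"],float).ravel()
    v,u=np.mgrid[0:480,0:640];P=np.stack([(u-K[0,2])/K[0,0]*depth,(v-K[1,2])/K[1,1]*depth,depth],-1)
    return (P-t)@R
E
python3 - <<'E'
from h import *
for n in("top","scene"):
    im,d=capture(n);np.savez(f"pics/{n}.npz",im=im,d=d);cv2.imwrite(f"pics/{n}.png",im[...,::-1]);p=camera_params(n);print(n,p)
E
```

```text
pics
top {'K': array([[618.41216725,   0.        , 313.13419219],
       [  0.        , 618.41216725, 236.75422014],
       [  0.        ,   0.        ,   1.        ]]), 'rvec': array([ 2.19965734, -2.20146345,  0.06307486]), 'tvec': array([  63.93505113,  554.47525647, 1264.48473872])}
scene {'K': array([[575.35496522,   0.        , 308.49326357],
       [  0.        , 575.35496522, 237.45723465],
       [  0.        ,   0.        ,   1.        ]]), 'rvec': array([ 1.80457723,  2.02743958, -0.57816063]), 'tvec': array([  14.18603209, -443.25194901, 1740.32670623])}
```

View pics/top.png

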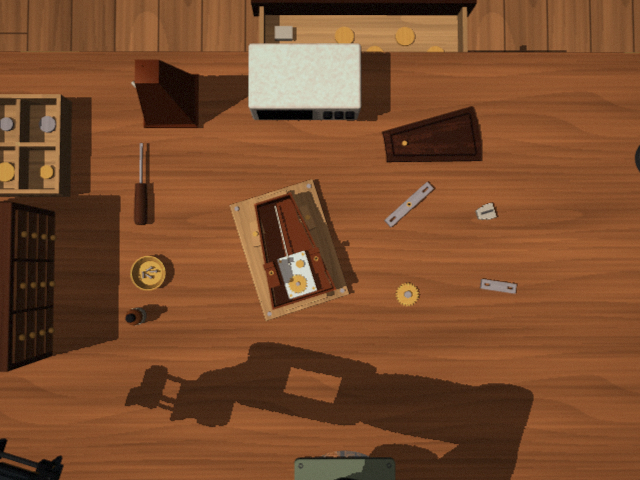

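View pics/scene.png

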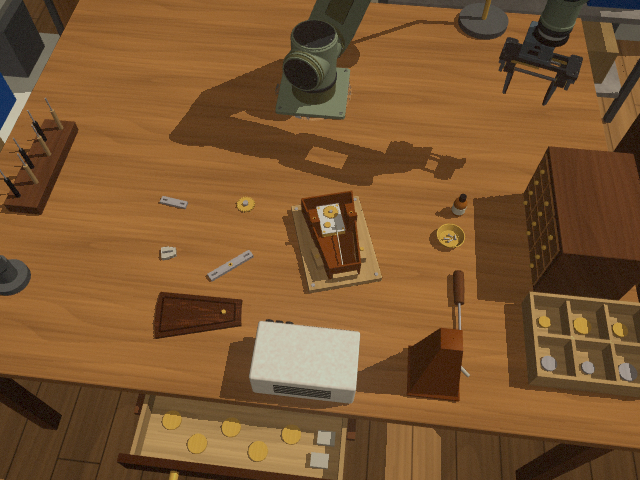

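The top view shows the long bar at (410,204), the strap at (499,286), and the case in its nest at about (290,250), narrow end towards the upper left. Next I'll measure them.

```bash
python3 - <<'E'
from h import *
f=np.load("pics/top.npz");im=f["im"];d=f["d"];P=cloud("top",d)
hsv=cv2.cvtColor(im,cv2.COLOR_RGB2HSV)
m=((hsv[...,1]<60)&(hsv[...,2]>90)).astype(np.uint8);m[:170]=0;m[240:]=0;m[:,:370]=0;m[:,450:]=0
m=cv2.morphologyEx(m,cv2.MORPH_CLOSE,np.ones((5,5)))
c=max(cv2.findContours(m,0,2)[0],key=cv2.contourArea)
w=ray_plane("top",c[:,0],10)[:,:2].astype(np.float32);r=cv2.minAreaRect(w);print("bar",r,cv2.boxPoints(r),"z",np.median(P[m>0][:,2]))
# board: points by depth-height 12..24
Z=P[...,2];b=((Z>13)&(Z<23)).astype(np.uint8);b[:170]=0;b[330:]=0;b[:,:220]=0;b[:,360:]=0
b=cv2.morphologyEx(b,cv2.MORPH_OPEN,np.ones((3,3)))
c=np.vstack(cv2.findContours(b,0,2)[0]);w=ray_plane("top",c[:,0],18)[:,:2].astype(np.float32);r=cv2.minAreaRect(w);print("board",r,cv2.boxPoints(r))
l=((Z>74)&(Z<96)).astype(np.uint8);l[:170]=0;l[330:]=0;l[:,:220]=0;l[:,360:]=0
n,_,s,ce=cv2.connectedComponentsWithStats(l)
for i in range(1,n):
  if s[i,4]>8: print(s[i],ce[i],P[_==i].mean(0))
z=im[170:330,220:360];cv2.imwrite("pics/c.png",cv2.resize(z,None,fx=5,fy=5,interpolation=2)[:600*5,:,::-1][:,:800].copy() if 0 else cv2.resize(z,(525,600),interpolation=2)[...,::-1])
print(get_obs()["tcp_rot"],get_obs()["grip_width"],camera_params("wrist"))
E
```

```text
bar ((622.8383178710938, -135.24310302734375), (19.01589584350586, 120.41716003417969), 41.815982818603516) [[ 575.60864  -96.70958]
 [ 655.8956  -186.4553 ]
 [ 670.068   -173.77663]
 [ 589.781    -84.0309 ]] z 10.482441438410104
board ((529.278564453125, 112.9219741821289), (249.72718811035156, 179.75819396972656), 17.598630905151367) [[383.08417  160.84239 ]
 [437.43353  -10.502743]
 [675.47296   65.00156 ]
 [621.1236   236.3467  ]]
[260 233   3   9   9] [261. 237.] [551.03989718 166.37804794  75.83356171]
[309 247  19  26 249] [316.79116466 259.84738956] [505.99505904  56.93695682  81.59219618]
[263 255  18  33 270] [271.41481481 273.46666667] [479.56046785 145.41094651  81.79680308]
[[ 2.96287262e-01 -4.93724821e-04 -9.55098746e-01]
 [ 9.55097574e-01 -1.49618787e-03  2.96287672e-01]
 [-1.57529174e-03 -9.99998759e-01  2.82539706e-05]] 91.53958126766142 {'K': array([[407.4240198 ,   0.        , 318.36510329],
       [  0.        , 407.4240198 , 236.77432166],
       [  0.        ,   0.        ,   1.        ]]), 'T_tool_cam': array([[ 9.99999631e-01,  3.74815949e-04, -7.72805078e-04,
         5.73135638e-02],
       [ 8.48841842e-04, -2.93960979e-01,  9.55817044e-01,
        -1.71655155e+02],
       [ 1.31080935e-04, -9.55817348e-01, -2.93961189e-01,
         8.31536405e+01],
       [ 0.00000000e+00,  0.00000000e+00,  0.00000000e+00,
         1.00000000e+00]])}
```

View pics/c.png

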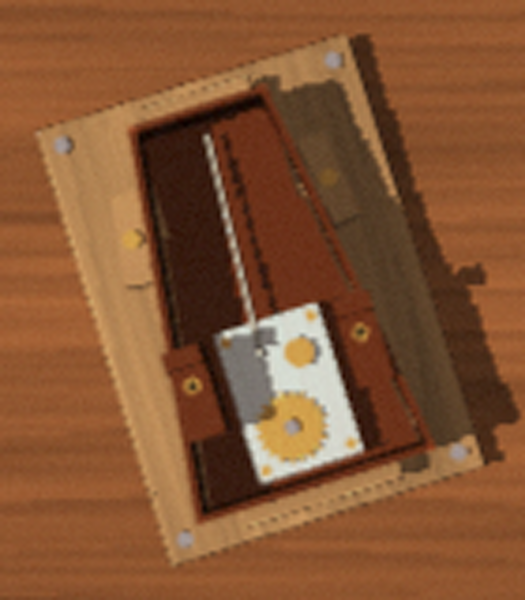

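The board fits 250 x 180 mm exactly and the bar fits 120 x 19 mm. The crop confirms the shoulders are on the far side, with the holes at crop pixels (193,385) and (361,332). I'll check the holes against the computed seat and start moving towards the bar.

```bash
python3 - <<'E'
from h import *
print(ray_plane("top",[[271.5,272.7],[316.3,258.5]],78),"expect (482,146),(510,58.5)")
E
python3 -m handwheel '[[25,-37,0,-0.03],[25,-37,0,-0.03],[25,-37,0,-0.03],[25,-37,0,-0.03],[25,-37,0,-0.03],[25,-37,0,-0.03],[25,-37,0,-0.03],[25,-37,0,-0.03],[25,-37,0,-0.03],[25,-37,0,-0.03]]'
```

```text
[[481.04399882 145.48224333  78.        ]
 [508.71074417  57.85718298  78.        ]] expect (482,146),(510,58.5)
clock: 1.35
tcp_pos: [423.5, 167.5, 209.3]
tcp_rot: [[0.568, -0.005, -0.823], [0.823, -0.005, 0.568], [-0.007, -1.0, 0.001]]
force: [-0.0, 0.0, -0.3]
grip_width: 91.5
```

```bash
python3 -m handwheel '[[25,-38,0,-0.03],[25,-38,0,-0.03],[25,-38,0,-0.03],[25,-38,0,-0.03],[25,-38,0,-0.03],[25,-38,0,-0.03],[25,-38,0,-0.03],[22,-34,0,-0.03],[0,0,0,0],[0,0,0,0]]'
python3 - <<'E'
from h import *
o=get_obs();im,d=capture("wrist");np.savez("pics/w1.npz",im=im,d=d,p=o["tcp_pos"],R=o["tcp_rot"]);cv2.imwrite("pics/w1.png",im[...,::-1])
print(o["tcp_pos"],np.degrees(np.arctan2(o["tcp_rot"][1][0],o["tcp_rot"][0][0])))
E
```

```text
clock: 2.6
tcp_pos: [624.3, -145.5, 204.1]
tcp_rot: [[0.756, -0.014, -0.655], [0.655, -0.001, 0.756], [-0.011, -1.0, 0.009]]
force: [0.6, -0.3, -0.3]
grip_width: 91.2
[ 624.26535282 -145.54305514  204.10201484] 40.89899622156611
```

View pics/w1.png

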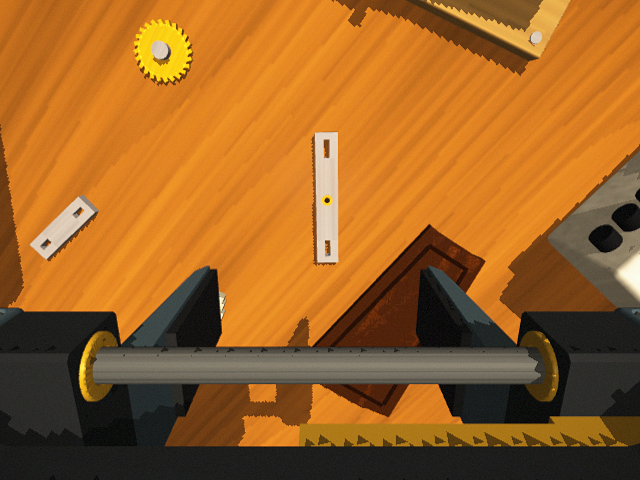

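The wrist view shows the bar upright at (326,198), with slots at rows 148 and 247, centred between the fingers. I'll measure it.

```bash
cat >> h.py <<'E'
def wrist_plane(uv,z,p,R):
    q=camera_params("wrist");K=np.array(q["K"]);T=np.array(q["T_tool_cam"]);Rw=R@T[:3,:3];c=p+R@T[:3,3]
    uv=np.atleast_2d(np.array(uv,float));d=(np.linalg.inv(K)@np.c_[uv,np.ones(len(uv))].T).T@Rw.T
    return c+d*((z-c[2])/d[:,2])[:,None]
E
python3 - <<'E'
from h import *
f=np.load("pics/w1.npz");im=f["im"];hsv=cv2.cvtColor(im,cv2.COLOR_RGB2HSV)
m=((hsv[...,1]<70)&(hsv[...,2]>110)).astype(np.uint8);m[:110]=0;m[275:]=0;m[:,:295]=0;m[:,360:]=0
m=cv2.morphologyEx(m,cv2.MORPH_CLOSE,np.ones((9,9)))
c=max(cv2.findContours(m,0,2)[0],key=cv2.contourArea)
w=wrist_plane(c[:,0],10,f["p"],f["R"])[:,:2].astype(np.float32);print(cv2.minAreaRect(w))
E
```

```text
((623.078125, -136.09182739257812), (19.449453353881836, 119.63546752929688), 41.655582427978516)
```

```bash
python3 -m handwheel '[[-1,5,-20,0.007],[0,5,-25,0.007],[0,0,-25,0],[0,0,-25,0],[0,0,-25,0],[0,0,-25,0],[0,0,-15,0],[0,0,0,0],[0,0,0,0]]' 0 20
```

```text
clock: 3.78
tcp_pos: [619.8, -124.9, 44.6]
tcp_rot: [[0.738, -0.009, -0.675], [0.675, -0.001, 0.738], [-0.007, -1.0, 0.006]]
force: [0.6, 0.4, 0.1]
grip_width: 45.7
```

```bash
python3 -m handwheel '[[2,-6,-10,-0.006],[1,-4,-8,-0.006],[0,0,0,0],[0,0,0,0]]'
```

```text
clock: 4.28
tcp_pos: [624.2, -136.2, 27.2]
tcp_rot: [[0.747, -0.006, -0.665], [0.665, -0.001, 0.747], [-0.005, -1.0, 0.003]]
force: [-0.4, -0.5, -0.6]
grip_width: 45.6
```

```bash
python3 -m handwheel '[[-1,0,-8,0],[0,0,-8,0],[0,0,-5,0],[0,0,0,0],[0,0,0,0]]'
```

```text
clock: 4.9
tcp_pos: [623.0, -136.0, 4.5]
tcp_rot: [[0.747, -0.006, -0.665], [0.665, -0.001, 0.747], [-0.006, -1.0, 0.003]]
force: [0.5, -0.4, -0.2]
grip_width: 45.4
```

```bash
python3 -m handwheel '[[0,0,-2.5,0],[0,0,0,0],[0,0,0,0]]' && python3 -m handwheel '[[0,0,0,0],[0,0,0,0],[0,0,0,0],[0,0,0,0],[0,0,0,0],[0,0,0,0]]' -1 25 && python3 -m handwheel '[[0,0,10,0],[0,0,15,0],[0,0,15,0],[0,0,0,0],[0,0,0,0]]'
```

```text
clock: 5.28
tcp_pos: [623.3, -136.1, 2.3]
tcp_rot: [[0.747, -0.006, -0.665], [0.665, -0.001, 0.747], [-0.005, -1.0, 0.003]]
force: [-1.2, 0.9, 0.2]
grip_width: 45.6
clock: 6.02
tcp_pos: [623.4, -136.1, 2.5]
tcp_rot: [[0.747, -0.005, -0.665], [0.665, -0.001, 0.747], [-0.005, -1.0, 0.002]]
force: [0.8, -0.3, 0.5]
grip_width: 19.8
clock: 6.65
tcp_pos: [623.4, -136.1, 46.0]
tcp_rot: [[0.747, -0.004, -0.665], [0.665, -0.002, 0.747], [-0.004, -1.0, 0.002]]
force: [0.1, -0.5, -0.3]
grip_width: 19.3
```

```bash
python3 -m handwheel '[[0,0,30,0],[0,0,40,0],[-15,25,20,-0.05],[-20,34,0,-0.06],[-20,34,0,-0.06],[-20,34,0,-0.06],[-20,34,0,-0.06],[-15,20,0,-0.05],[0,0,0,0],[0,0,0,0]]'
```

```text
clock: 7.9
tcp_pos: [507.3, 49.3, 134.3]
tcp_rot: [[0.93, -0.011, -0.367], [0.367, 0.003, 0.93], [-0.009, -1.0, 0.006]]
force: [0.6, -0.7, -1.2]
grip_width: 19.5
```

```bash
python3 -m handwheel '[[-8,16,0,-0.02],[-8,16,0,-0.02],[-6,12,0,-0.02],[0,0,0,0],[0,0,0,0],[0,0,0,0]]'
python3 - <<'E'
from h import *
o=get_obs();R=np.array(o["tcp_rot"]);print(o["tcp_pos"],R.round(4),np.degrees(np.arctan2(R[1,0],R[0,0])),o["force"],o["torque"])
im,d=capture("wrist");np.savez("pics/w2.npz",im=im,d=d,p=o["tcp_pos"],R=R);cv2.imwrite("pics/w2.png",im[...,::-1])
E
```

```text
clock: 8.65
tcp_pos: [489.2, 89.4, 133.5]
tcp_rot: [[0.952, -0.008, -0.306], [0.306, 0.001, 0.952], [-0.008, -1.0, 0.004]]
force: [-0.4, 0.4, -2.2]
grip_width: 20.0
[489.23112692  89.36183751 133.54965197] [[ 0.9521 -0.0085 -0.3056]
 [ 0.3056  0.0015  0.9522]
 [-0.0076 -1.      0.004 ]] 17.793162055304272 [-0.38127128  0.3694054  -2.1908603 ] [-0.07387199  0.01231859 -0.01272547]
```

View pics/w2.png

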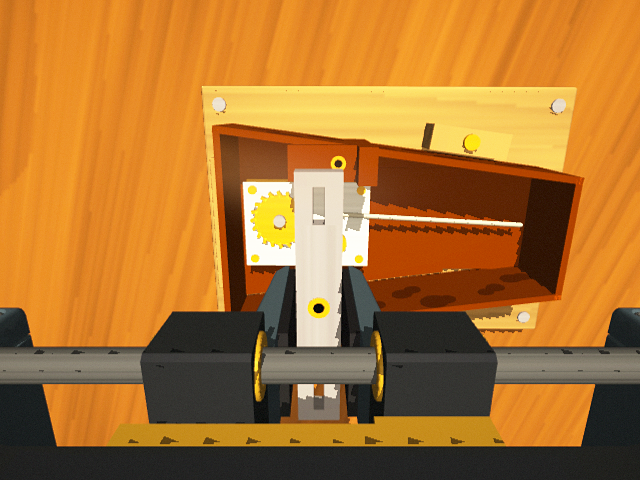

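The bar is held square, with its visible end at rows 170 and columns 294–343. The left ledge's hole is at (338,163) and its shoulder at (358–378,165). I'll cross-check the hole and the bar end.

```bash
python3 - <<'E'
from h import *
f=np.load("pics/w2.npz");p,R=f["p"],f["R"]
print("hole",wrist_plane([[338,163]],78,p,R), "shoulder face near foot/top", wrist_plane([[358,146],[358.5,180]],92,p,R))
b=wrist_plane([[294,170.5],[343,170.5],[319,307.5]],p[2]+7.5,p,R);print("bar end L,R, mid mark",b)
e=(b[0]+b[1])/2-p;a=np.radians(17.6);X=np.array([np.cos(a),np.sin(a),0]);Y=np.array([-np.sin(a),np.cos(a),0])
print("end rel tcp in case axes",e@X,e@Y,"mid",(b[2]-p)@X,(b[2]-p)@Y, "width",np.linalg.norm(b[0]-b[1]),"tilt",np.degrees(np.arctan2((b[1]-b[0])[1],(b[1]-b[0])[0])))
for s in[(495.4,102)]:print("tcp in seat axes",(p-np.r_[s,0])@X,(p-np.r_[s,0])@Y)
E
```

```text
hole [[482.26048865 146.1743017   78.        ]] shoulder face near foot/top [[488.23166451 158.87679488  92.        ]
 [494.29399778 142.46832393  92.        ]]
bar end L,R, mid mark [[461.72971934 144.11963151 141.04965197]
 [480.48233359 150.1619113  141.04965197]
 [489.90542222  89.35102828 141.04965197]]
end rel tcp in case axes 0.19393332527372606 60.55482523305831 mid 0.6394635986553037 -0.21418984994383866 width 19.7020223877173 tilt 17.85945951886998
tcp in seat axes -9.701512061995329 -10.181297066176962
```

```bash
python3 -m handwheel '[[-3,5,0,-0.003],[-3,4,0,0],[0,0,-10,0],[0,0,-12,0],[0,0,-10,0],[0,0,-8,0],[0,0,0,0],[0,0,0,0],[0,0,0,0]]'
```

```text
clock: 9.82
tcp_pos: [482.6, 98.5, 90.1]
tcp_rot: [[0.953, -0.01, -0.302], [0.302, 0.001, 0.953], [-0.009, -1.0, 0.004]]
force: [-0.4, -0.3, -1.2]
grip_width: 20.1
```

```bash
python3 -m handwheel '[[0,0,-4,0],[0,0,-2,0],[0,0,0,0],[0,0,0,0]]'; python3 -m handwheel '[[0,0,-1,0],[0,0,0,0],[0,0,0,0]]'; python3 -m handwheel '[[0,0,-1,0],[0,0,0,0],[0,0,0,0]]'
```

```text
clock: 10.32
tcp_pos: [483.0, 98.6, 84.2]
tcp_rot: [[0.953, -0.008, -0.302], [0.302, 0.001, 0.953], [-0.008, -1.0, 0.004]]
force: [0.2, 0.3, -1.3]
grip_width: 19.8
clock: 10.7
tcp_pos: [483.1, 98.6, 83.3]
tcp_rot: [[0.953, -0.008, -0.302], [0.302, 0.001, 0.953], [-0.007, -1.0, 0.004]]
force: [-0.3, 0.0, -1.2]
grip_width: 19.6
clock: 11.08
tcp_pos: [483.1, 98.6, 82.2]
tcp_rot: [[0.953, -0.008, -0.302], [0.302, 0.001, 0.953], [-0.007, -1.0, 0.004]]
force: [0.1, 0.3, -1.8]
grip_width: 19.5
```

```bash
for i in 1; do python3 -m handwheel '[[0,0,-1,0],[0,0,0,0],[0,0,0,0]]'; python3 -m handwheel '[[0,0,-0.7,0],[0,0,0,0],[0,0,0,0]]'; python3 -m handwheel '[[0,0,-0.5,0],[0,0,0,0],[0,0,0,0]]'; done
```

```text
clock: 11.45
tcp_pos: [483.1, 98.6, 81.2]
tcp_rot: [[0.953, -0.008, -0.302], [0.302, 0.001, 0.953], [-0.007, -1.0, 0.004]]
force: [-0.2, -0.3, -2.0]
grip_width: 19.9
clock: 11.82
tcp_pos: [483.2, 98.6, 80.6]
tcp_rot: [[0.953, -0.008, -0.302], [0.302, 0.001, 0.953], [-0.007, -1.0, 0.004]]
force: [0.5, -0.4, -0.3]
grip_width: 20.0
clock: 12.2
tcp_pos: [483.2, 98.6, 80.5]
tcp_rot: [[0.953, -0.007, -0.302], [0.302, 0.001, 0.953], [-0.007, -1.0, 0.004]]
force: [-1.4, 0.5, -0.4]
grip_width: 19.9
```

Contact came at TCP z ≈ 80.6. I'll open a little so the bar settles on both ledges, then push with the rear pad only; a central flat contact will square it by itself.

```bash
python3 -m handwheel '[[0,0,0,0],[0,0,0,0],[0,0,0,0],[0,0,0,0],[0,0,0,0]]' -0.34 60; python3 - <<'E'
from h import *
o=get_obs();R=np.array(o["tcp_rot"]);im,d=capture("wrist");np.savez("pics/w3.npz",im=im,d=d,p=o["tcp_pos"],R=R);cv2.imwrite("pics/w3.png",im[...,::-1])
E
```

```text
clock: 12.82
tcp_pos: [483.7, 98.7, 80.5]
tcp_rot: [[0.953, -0.007, -0.302], [0.302, 0.002, 0.953], [-0.006, -1.0, 0.004]]
force: [-0.4, 0.2, -0.1]
grip_width: 30.0
```

View pics/w3.png

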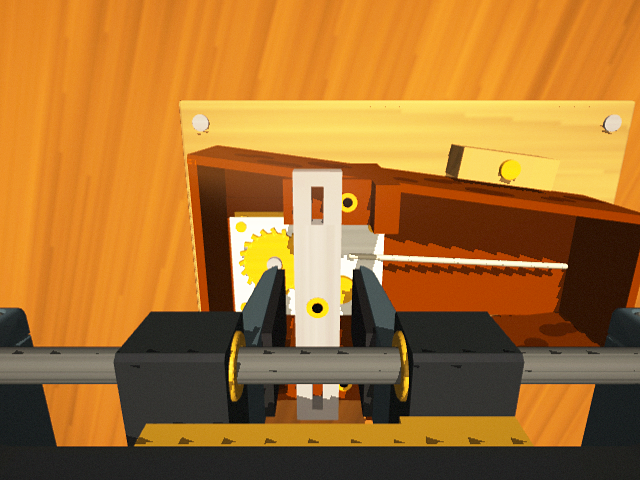

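The bar lies flat on the ledges. Its slot (318,204) lines up with the left hole (348,203) along the bar, with about 13 mm left to slide plus 5 mm of finger gap.

```bash
python3 -m handwheel '[[1.9,0.6,0,0],[1.9,0.6,0,0],[1.9,0.6,0,0],[1.9,0.6,0,0],[1.9,0.6,0,0],[1.9,0.6,0,0],[0,0,0,0],[0,0,0,0]]'; python3 -m handwheel '[[1,0.3,0,0],[1,0.3,0,0],[0,0,0,0],[0,0,0,0]]'
```

```text
clock: 13.88
tcp_pos: [495.1, 102.4, 80.3]
tcp_rot: [[0.953, -0.009, -0.302], [0.302, 0.001, 0.953], [-0.008, -1.0, 0.004]]
force: [-1.0, -0.5, 1.5]
grip_width: 30.1
clock: 14.38
tcp_pos: [497.0, 102.9, 80.3]
tcp_rot: [[0.953, -0.009, -0.302], [0.302, 0.001, 0.953], [-0.008, -1.0, 0.004]]
force: [-1.2, -0.4, 0.7]
grip_width: 29.9
```

```bash
python3 -m handwheel '[[1,0.3,0,0],[1,0.3,0,0],[0,0,0,0]]'; python3 -m handwheel '[[0.5,0.15,0,0],[0,0,0,0],[0,0,0,0]]';  python3 -m handwheel '[[0.5,0.15,0,0],[0,0,0,0],[0,0,0,0]]'
```

```text
clock: 14.75
tcp_pos: [499.1, 103.6, 80.3]
tcp_rot: [[0.953, -0.009, -0.302], [0.302, 0.001, 0.953], [-0.008, -1.0, 0.004]]
force: [-0.8, -0.4, -0.2]
grip_width: 30.2
clock: 15.12
tcp_pos: [499.7, 103.8, 80.3]
tcp_rot: [[0.953, -0.009, -0.302], [0.302, 0.001, 0.953], [-0.008, -1.0, 0.004]]
force: [0.2, -0.9, -0.2]
grip_width: 30.1
clock: 15.5
tcp_pos: [500.2, 103.9, 80.3]
tcp_rot: [[0.953, -0.009, -0.302], [0.302, 0.001, 0.953], [-0.008, -1.0, 0.004]]
force: [-1.2, -0.2, 0.3]
grip_width: 30.0
```

```bash
python3 -m handwheel '[[0.5,0.15,0,0],[0,0,0,0],[0,0,0,0]]';  python3 -m handwheel '[[0.5,0.15,0,0],[0,0,0,0],[0,0,0,0]]'; python3 - <<'E'
from h import *
print(get_obs()["force"])
E
```

```text
clock: 15.88
tcp_pos: [500.4, 104.0, 80.3]
tcp_rot: [[0.953, -0.01, -0.302], [0.302, 0.001, 0.953], [-0.009, -1.0, 0.004]]
force: [-1.1, -0.5, 1.8]
grip_width: 30.1
clock: 16.25
tcp_pos: [500.4, 104.0, 80.3]
tcp_rot: [[0.953, -0.011, -0.302], [0.302, 0.001, 0.953], [-0.01, -1.0, 0.004]]
force: [-1.3, -0.0, 1.0]
grip_width: 30.1
[-1.26616161 -0.03415952  0.95626707]
```

The bar stops at 500.4, so it is at the shoulders. A zero row resets the target to the measured pose, so the push has to come from the last row's shift.

```bash
python3 -m handwheel '[[0.5,0.15,0,0],[0.5,0.15,0,0],[0.5,0.15,0,0]]';  python3 -m handwheel '[[1,0.3,0,0],[1,0.3,0,0],[1,0.3,0,0]]'; python3 - <<'E'
from h import *
for i in range(4):
    o=get_obs();print(o["force"].round(1) if hasattr(o["force"],"round") else o["force"],o["torque"]);capture("wrist")
E
```

```text
clock: 16.62
tcp_pos: [500.4, 104.0, 80.2]
tcp_rot: [[0.953, -0.014, -0.302], [0.302, -0.0, 0.953], [-0.014, -1.0, 0.004]]
force: [-4.5, -1.6, 3.3]
grip_width: 30.1
clock: 17.0
tcp_pos: [500.4, 104.0, 79.9]
tcp_rot: [[0.953, -0.021, -0.303], [0.303, -0.002, 0.953], [-0.021, -1.0, 0.004]]
force: [-5.0, -1.6, 3.6]
grip_width: 30.2
[-5.  -1.6  3.6] [-0.43980387  0.99217226 -0.06243351]
[-4.6 -2.1  4.9] [-0.42020081  0.99917414  0.03845115]
[-5.2 -1.9  3. ] [-0.4817547   1.00174533  0.0013119 ]
[-4.7 -2.   3.8] [-0.4120903   1.0444229  -0.02802847]
```

```bash
python3 -m handwheel '[[2,0.6,0.7,0]]'; python3 - <<'E'
from h import *
for i in range(8):
    o=get_obs();print(np.round(o["force"],1),np.round(o["torque"],2),np.round(o["tcp_pos"],2),round(float(o["tcp_rot"][2][0]),4));capture("wrist")
E
```

```text
clock: 17.32
tcp_pos: [500.4, 104.0, 79.9]
tcp_rot: [[0.953, -0.026, -0.303], [0.303, -0.004, 0.953], [-0.026, -1.0, 0.004]]
force: [-7.2, -2.2, 0.6]
grip_width: 30.0
[-7.2 -2.2  0.6] [-0.61  1.18  0.06] [500.45 104.04  79.87] -0.0256
[-6.5 -2.6  3.1] [-0.54  1.19  0.01] [500.39 104.03  79.78] -0.0261
[-5.5 -2.2  1.5] [-0.55  1.12  0.01] [500.39 104.06  79.81] -0.0259
[-6.3 -2.8  1.7] [-0.58  1.14 -0.03] [500.4  104.03  79.79] -0.0259
[-5.6 -1.9  1.7] [-0.54  1.13  0.03] [500.42 104.05  79.8 ] -0.0258
[-6.1 -3.8  1. ] [-0.55  1.09 -0.  ] [500.39 104.03  79.81] -0.0258
[-6.4 -2.1  1.9] [-0.53  1.11  0.02] [500.4  104.04  79.8 ] -0.0258
[-6.  -2.6  1.9] [-0.54  1.12 -0.01] [500.44 104.04  79.8 ] -0.0257
```

```bash
python3 -m handwheel '[[3.5,1.1,1.0,0]]'; python3 - <<'E'
from h import *
F=[]
for i in range(10):
    o=get_obs();F.append(np.r_[o["force"],o["torque"],o["tcp_pos"],o["tcp_rot"][2][0]]);im,d=capture("wrist")
print(np.round(F[0],2));F=np.mean(F[3:],0);print(F.round(3));print("push",F[0]*.953+F[1]*.302)
cv2.imwrite("pics/w4.png",im[...,::-1])
E
```

```text
clock: 17.85
tcp_pos: [500.4, 104.0, 79.7]
tcp_rot: [[0.952, -0.034, -0.303], [0.303, -0.006, 0.953], [-0.034, -0.999, 0.005]]
force: [-8.8, -3.0, 1.5]
grip_width: 30.2
[-8.8000e+00 -3.0400e+00  1.5500e+00 -8.6000e-01  1.7100e+00  4.0000e-02
  5.0038e+02  1.0404e+02  7.9680e+01 -3.0000e-02]
[-8.07300e+00 -3.83200e+00  2.20700e+00 -7.46000e-01  1.55300e+00
  1.90000e-02  5.00379e+02  1.04046e+02  7.96670e+01 -3.40000e-02]
push -8.850414327537715
```

View pics/w4.png

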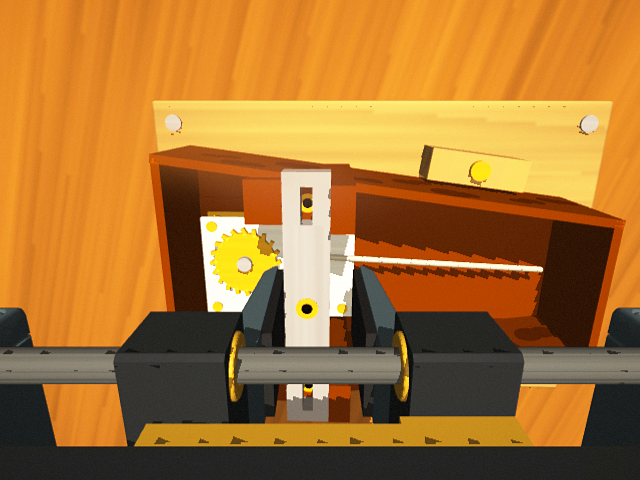

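Both screw holes show inside the slots, left at (307,204) and right at (308,387), and the bar's edge lies on the shoulder. The push is steady at about 8.9 N with almost no yaw moment, so I'm handing in.

```bash
python3 -c "
from plant import *
print(get_obs()['force'],get_obs()['clock']);print(hand_in())"
```

```text
[-7.67677161 -4.02715043  1.59267012] 18.35
the job is handed in; nothing more can be done
None
```

The bar is across both ledges and home against the shoulders. I handed the job in at 18.35 s, with the arm still pressing.

I gripped the bar at its middle and lowered it gently onto the ledges. I then let it settle and slid it home with the rear finger pad, so the bar is pushed rather than gripped.

**Last checks:**
- **Push:** the wrist sensor read a steady 8.9 N towards the shoulders. That is a little under the 10 N you asked for, and friction on the ledges takes some of it, so the shoulders get slightly less.
- **Squareness:** the yaw moment at the tool was almost zero. I could not measure the force on each shoulder separately.
- **Position:** the bar stopped moving forward at the expected spot, and both screw holes show through the slots.
- **Other things on the desk:** nothing else was touched on the way, as far as I could see. I did not take a final overhead picture to confirm it.

**Not quite as intended:** the tool leaned about 2° while pushing and bears down with about 2 N, so the push is not perfectly level.

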